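# Lift the long bow-tie key out of a dry-fitted joint

## Task

The two boards on the bench are dry-fitted with two bow-tie keys, and one key stands clearly taller than the other. Lift the taller key straight up out of its socket, without tilting it and without moving it sideways until its foot is well clear of the boards, then set it down gently, standing upright, in the shallow plywood tray and let go. Leave the shorter key seated in the boards.

Things in the scene. Friction and masses are not known exactly. Their poses are not given: they have to be found in the camera images.
- long_key_centre (a point): Taller of two loose brown bow-tie keys: upright prism 60 mm tall, bow-tie outline 56 mm long (y) with flat parallel end faces 40 mm wide (x), waist 20 mm. Point: its centre, 30 mm above its foot; z up. 45 to 90 g. Stands in a socket of the boards, 22 mm deep with 1.6 mm play all round, 38 mm proud; can be pinched above the boards on its end faces, 56 mm apart along y.
- short_key_centre (a point): Shorter bow-tie key, same wood and outline as the taller one but 36 mm tall, standing only 14 mm proud of the boards. Point: its centre, 18 mm above its foot; axes as for the taller key. Sits loose in the other socket, 100 mm away; must stay there.
- boards: Two pale boards screwed side by side on a plywood sheet, fixed to the bench: together 240 mm along x (the joint line), 130 mm along y, 32 mm high (sheet 10, boards 22). Origin: centre of the underside. Two bow-tie sockets on the joint line at x = -50 and +50 mm, y = 0, length along y; a key's foot rests 10 mm above the bench. Either key may be in either socket.
- tray: Empty shallow open plywood tray, 150 mm along x, 180 mm along y, 22 mm high, walls and floor 6 mm thick, fixed to the bench to the left or right of the boards. Origin: centre of the underside; the inner floor is 6 mm above it.
Mind the look-alikes: they are no part of the job. Leave any pink look-alike of the part that bears long_key_centre alone.

How it is judged (in metres and radians):
On the way, in this order (a step that is already met when the one before it is completed fails the run):
1. the taller key is out of its socket, upright and still straight above it (within 15 mm), its foot at least 8 mm above the boards (height (world z) of long_key_centre above 0.07 m and (x of long_key_centre in the frame of boards between 0.035 and 0.065 m or x of long_key_centre in the frame of boards between -0.065 and -0.035 m) and y of long_key_centre in the frame of boards between -0.015 and 0.015 m and angle between long_key_centre's own z axis and vertical below 0.2 rad), for 0.05 s.
2. the taller key is lowered into the tray while still held, its foot within 20 mm of the tray's floor (x of long_key_centre in the frame of tray between -0.06 and 0.06 m and y of long_key_centre in the frame of tray between -0.075 and 0.075 m and height (world z) of long_key_centre below 0.056 m and contact force between the fingers and long_key above 0.5 N), for 0.05 s.
At the end, for the whole second after the job is handed in: The taller key stands upright (within 0.15 rad) at rest on the tray's floor, its centre within 60 mm along x and 75 mm along y of the tray's centre; the shorter key is still seated upright in its socket, within 10 mm of where it was (x of long_key_centre in the frame of tray between -0.06 and 0.06 m and y of long_key_centre in the frame of tray between -0.075 and 0.075 m and angle between each of long_key_centre, short_key_centre's own z axis and vertical below 0.15 rad and z of long_key_centre in the frame of tray between 0.03 and 0.042 m and linear speed of long_key below 0.02 m/s and distance of short_key_centre from where it was at the start of the episode below 0.01 m); the robot touches nothing.
It fails at once if the taller key is moved sideways more than 15 mm, over the boards, with its foot less than 8 mm above them (height (world z) of long_key_centre below 0.07 m and not ((x of long_key_centre in the frame of boards between 0.035 and 0.065 m or x of long_key_centre in the frame of boards between -0.065 and -0.035 m) and y of long_key_centre in the frame of boards between -0.015 and 0.015 m) and x of long_key_centre in the frame of boards between -0.14 and 0.14 m and y of long_key_centre in the frame of boards between -0.08 and 0.08 m).
It fails at once if the taller key is tilted more than 0.26 rad while over the boards (angle between long_key_centre's own z axis and vertical above 0.26 rad and x of long_key_centre in the frame of boards between -0.14 and 0.14 m and y of long_key_centre in the frame of boards between -0.08 and 0.08 m).
It fails at once if the shorter key is lifted or pushed out of its place by more than 15 mm (distance of short_key_centre from where it was at the start of the episode above 0.015 m).
It also fails if it takes over 40 s, if anything falls off the work surface, if the arm or the gripper's body presses on something with over 40 N, if the wrist force passes 120 N, or if a joint passes its speed limit or range.

## Robot

A 6-joint arm with a two-finger parallel gripper is mounted at the origin on the work surface; the furniture and walls round the work are solid. World frame = base frame: x ahead of the robot, y to its left, z up, the work surface at z = 0. Lengths are in mm, angles in rad, forces in N, time in s.
With the tool pointing down it reaches from about 225 to 875 mm from the base axis. Payload 3.4 kg.
Tool frame: the origin (TCP) lies between the finger pads; the fingertips stand 11 mm ahead of it and the grasp point (between the pads) lies 8 mm behind it; z points along the fingers, x is the direction in which the jaws open and shut, and the axes are right-handed (so a half turn about z gives the same grasp; the last joint's range is limited). The gripper opens to 85 mm and grips with 20 to 120 N. Pads are 22 mm wide; open, the fingers measure 114 mm over their backs; the gripper's body (76 mm by 85 mm) begins 54 mm behind the grasp point. The pads swing forward as they close: fully open they stand 13 mm farther back than shut.
Start: joints at [0.992, 0.276, 1.505, -0, 1.361, -0.121], TCP at [254.156, 515.816, 242.328] pointing down, gripper open.
Joint ranges: [-2.89, 2.89], [-0.75, 2.08], [0.22, 2.7], [-1.18, 4.32], [0.11, 2.71], [-2.7, 2.7]. Speed limits (rad/s): [2.57, 2.57, 3.14, 3.14, 3.14, 3.14].

## Interface

Orientations are given as a unit quaternion [x, y, z, w].
In Python, from rig import r, vision, order gives the robot as it stands.
- The arm moves only by the shell command python3 -m handwheel 'ROWS' [FORCE]. ROWS is JSON, a list of rows, each a list of 7 numbers: the finger opening in mm, from 0 to 85.4, then the shift along the tool's x, y, z in mm, then the turn, a rotation vector about the tool's x, y, z in rad. In form: [[fingers, x, y, z, ax, ay, az], ...]. A call has 1 to 10 rows; each row shifts and turns the pose as measured when the row begins, along the tool's axes as they then stand; what a row does not reach is not made up. A row lasts 1/12 s, in which the tool goes at most 41.7 mm and 7.16 degrees, less where a joint would pass 70% of its speed; a pose out of reach is approached as far as the arm can. A call is refused whole if a number of a shift passes 41.7 or a number of a turn 0.125, either way. A call with a gripper value outside its range is refused whole. The fingers move at their own pace and stop on an object; FORCE is the grip in N (left out, the last holds). Time passes only in rows, so rows that do not move let the fingers close. It gives the time, the measured TCP pose, the force and the opening at its end, in the units of the state.
- r.read_state(): the state, without advancing time (a new reading comes with each control period).
- vision.grab_frame(name): name is "scene" or "side" or "wrist"; returns the picture (420x560x3 uint8, red, green, blue); there is no depth.
- vision.get_calibration(name): a dict with "intrinsics" (3x3 intrinsics, pixels), "dist" ([k1, k2, p1, p2, k3] as OpenCV has them; the pictures are not rectified), "view" (4x4, takes a point from world to camera coordinates); the wrist camera has in their place "mount" (4x4, takes a point from camera to tool coordinates, whose origin is the TCP and whose axes are the tool frame's). Camera axes: x right, y down, z forward; pixel columns grow to the right and rows downward; lengths in mm; the calibration is good to about 2 mm. A picture is of the moment at which its call begins: read the wrist's pose just before it. get_calibration takes no time and is no camera call.
- order.finish_job(): hands the job in, once; it reports no verdict.
The state is a dict: "clock": time; "q": joint angles; "joint_vel": joint speeds; "effort": joint torques, N m; "ee_pos": TCP position; "tcp_rot": TCP orientation; "ft_force": force on the tool from outside, world axes, zero at the start; "torque": the same for the moment, N m; "finger_gap": finger opening in mm.
Only numpy, scipy, OpenCV 4.12 (cv2) and the standard library are available. Lean on these libraries where they do the work, as an engineer would, in place of code of your own. Each camera call takes 0.05 s, during which the arm holds its last target.

## Working session

There is one attempt and no reset: what is moved stays moved. The work goes in short steps, Python scripts to look and compute and a shell command to move; the robot and the scene stay as the last step left them, time stands still between calls to the robot, and variables do not carry over. Pictures are saved under pics/ and viewed, and the job is handed in when it is done.

```bash
mkdir -p pics
python3 - <<'E'
from rig import r,vision,order
import cv2,numpy as np
s=r.read_state();print({k:np.round(v,3).tolist() for k,v in s.items()})
for n in ["scene","side","wrist"]:
    im=vision.grab_frame(n);cv2.imwrite(f"pics/{n}0.png",im[:,:,::-1])
    c=vision.get_calibration(n);print(n,{k:np.round(v,3).tolist() for k,v in c.items()})
E
```

```text
{'clock': 0.0, 'q': [0.992, 0.277, 1.506, -0.0, 1.361, -0.121], 'joint_vel': [-0.002, -0.0, -0.001, -0.0, 0.0, 0.0], 'effort': [0.001, -41.676, -24.58, -0.0, 0.011, -0.0], 'ee_pos': [253.86, 515.354, 241.436], 'tcp_rot': [0.849, 0.528, -0.001, 0.0], 'ft_force': [1.008, -0.221, 0.362], 'torque': [0.01, -0.021, 0.01], 'finger_gap': 85.481}
scene {'intrinsics': [[437.523, 0.0, 279.831], [0.0, 437.523, 207.591], [0.0, 0.0, 1.0]], 'dist': [0.039, 0.0, 0.0, 0.0, 0.0], 'view': [[-0.616, -0.788, -0.014, 124.274], [-0.529, 0.427, -0.734, 433.614], [0.584, -0.444, -0.679, 527.856], [0.0, 0.0, 0.0, 1.0]]}
side {'intrinsics': [[401.421, 0.0, 277.017], [0.0, 401.421, 207.641], [0.0, 0.0, 1.0]], 'dist': [-0.035, 0.0, 0.0, 0.0, 0.0], 'view': [[-0.998, -0.056, -0.022, 519.797], [-0.015, 0.582, -0.813, 200.585], [0.058, -0.811, -0.582, 680.066], [0.0, 0.0, 0.0, 1.0]]}
wrist {'intrinsics': [[304.644, 0.0, 277.809], [0.0, 304.644, 207.867], [0.0, 0.0, 1.0]], 'dist': [0.021, 0.0, 0.0, 0.0, 0.0], 'mount': [[1.0, 0.001, 0.0, -0.269], [-0.001, 0.948, 0.319, -82.616], [0.0, -0.319, 0.948, -131.956], [0.0, 0.0, 0.0, 1.0]]}
```

View pics/scene0.png

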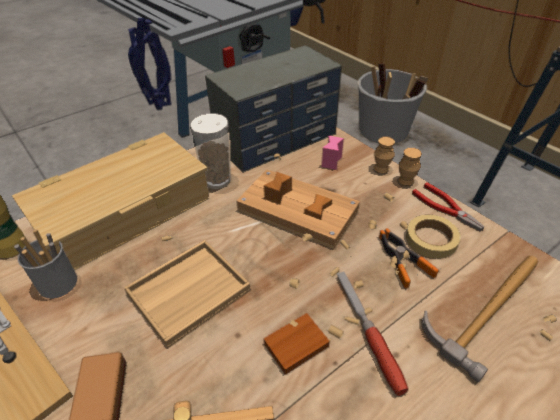

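View pics/side0.png

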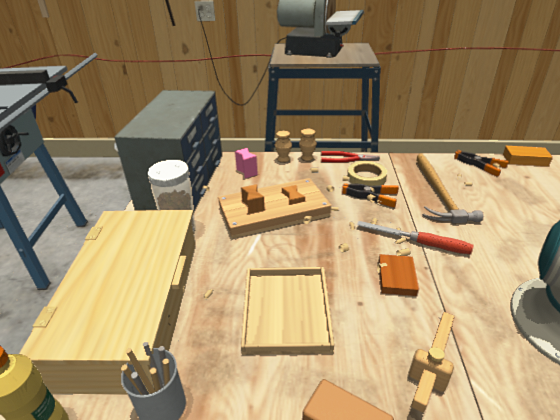

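View pics/wrist0.png

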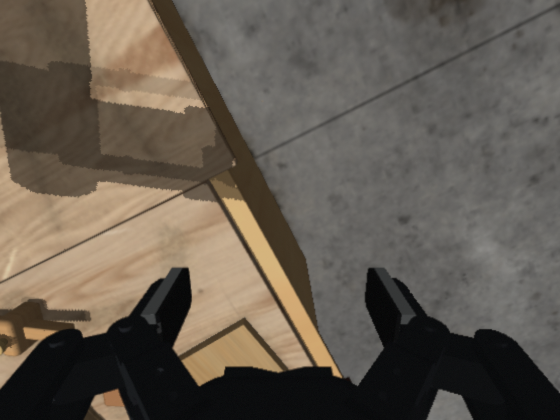

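The scene view shows brown keys in the boards at about (278,188) and (318,207), and a pink look-alike at (333,153) that I'll leave alone. The tray is at (188,290). In the side view the keys are at (254,198) and (293,193). I'll enlarge both to confirm which key is taller.

Run:
```python
import cv2,numpy as np
a=cv2.imread("pics/scene0.png")[160:250,230:365];b=cv2.imread("pics/side0.png")[170:240,210:340]
cv2.imwrite("pics/cropa.png",cv2.resize(a,(810*800//810,533),interpolation=cv2.INTER_CUBIC))
cv2.imwrite("pics/cropb.png",cv2.resize(b,(780,420),interpolation=cv2.INTER_CUBIC))
```

```text
(no output)
```

View pics/cropa.png

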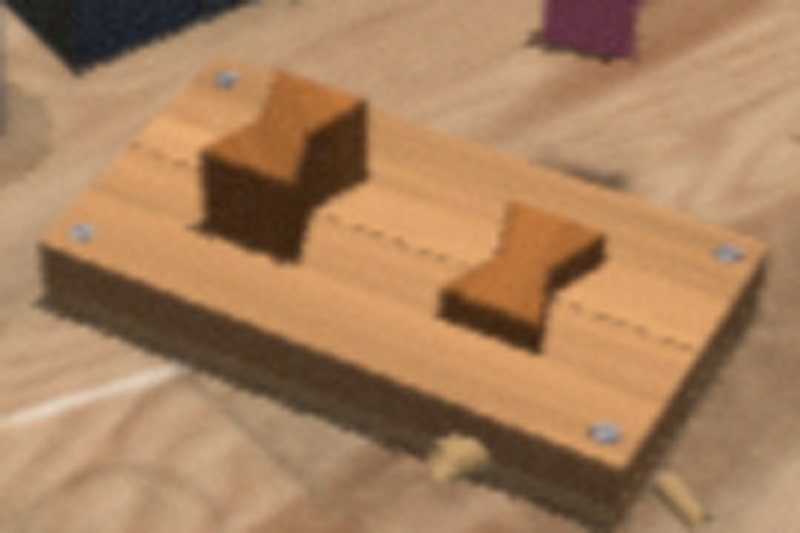

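View pics/cropb.png

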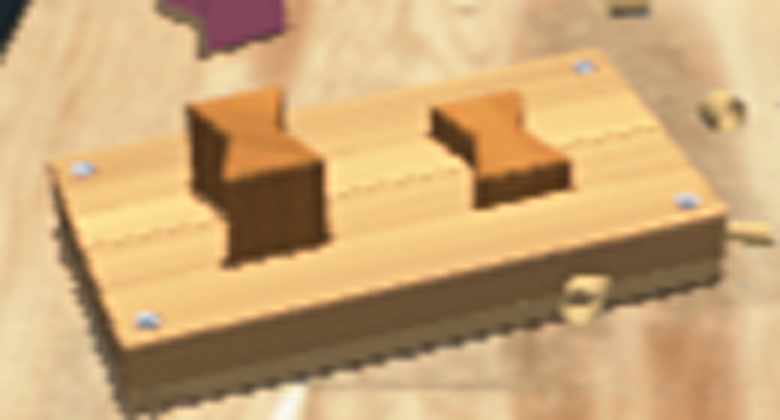

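The tall brown key is the left one in both crops, scene (278,188) and side (254,198), standing about 38 mm proud. The short one is on the right. Next I'll triangulate.

```bash
cat > h.py <<'E'
from rig import r,vision
import numpy as np,cv2
from scipy.spatial.transform import Rotation as R
from scipy.optimize import least_squares
def proj(n,P):
    c=vision.get_calibration(n);V=c["view"] if not hasattr(c["view"],"tolist") else c["view"];V=np.array(V)
    p,_=cv2.projectPoints(np.array(P,float),cv2.Rodrigues(V[:3,:3])[0],V[:3,3],np.array(c["intrinsics"]),np.array(c["dist"]));return p[:,0]
def ray(n,uv,z):
    c=vision.get_calibration(n);V=np.array(c["view"])
    p=cv2.undistortPoints(np.array(uv,float)[:,None],np.array(c["intrinsics"]),np.array(c["dist"]))[:,0]
    d=np.c_[p,np.ones(len(p))]@V[:3,:3];o=-V[:3,:3].T@V[:3,3]
    return o+d*((z-o[2])/d[:,2])[:,None]
E
python3 - <<'E'
from h import *
sc=lambda a:np.array(a)/5.924+[230,160]
sd=lambda a:np.array(a)/6.+[210,170]
B=[("scene",sc([(42,243),(215,62),(765,248),(625,468)])),("side",sd([(122,348),(50,163),(595,50),(725,212)]))]
K=[("scene",sc([(203,153),(275,72),(367,100),(300,183)])),("side",sd([(227,180),(187,105),(283,88),(325,160)]))]
S=[("scene",sc([(440,292),(507,203),(605,240),(543,330)])),("side",sd([(475,180),(431,107),(521,92),(570,160)]))]
for nm,G,z in(("boards",B,32),("tall",K,70),("short",S,46)):
    for n,uv in G:
        P=ray(n,uv-0.5*0,z);d=np.roll(P,-1,0)-P
        print(nm,n,P.mean(0).round(1),np.linalg.norm(d[:,:2],axis=1).round(1),"yawedges",np.degrees(np.arctan2(d[:,1],d[:,0])).round(1))
# free height for tall via triangulation
for nm,G in(("tall",K),("short",S),("boards",B)):
    def f(x):
        P=x.reshape(4,3);return np.r_[(proj("scene",P)-G[0][1]).ravel(),(proj("side",P)-G[1][1]).ravel()]
    x=least_squares(f,ray("side",G[1][1],50).ravel());print(nm,x.x.reshape(4,3).mean(0).round(1),x.x.reshape(4,3)[:,2].round(1),np.abs(x.fun).max())
E
python3 - <<'E'
import cv2
cv2.imwrite("pics/tr1.png",cv2.resize(cv2.imread("pics/scene0.png")[235:345,120:255],None,fx=5,fy=5,interpolation=2))
cv2.imwrite("pics/tr2.png",cv2.resize(cv2.imread("pics/side0.png")[260:360,235:340],None,fx=5,fy=5,interpolation=2))
E
```

```text
boards scene [ 543.8 -318.3   32. ] [125.1 236.7 126.8 237.9] yawedges [ -67.8 -157.3  112.7   22.3]
boards side [ 546.4 -312.6   32. ] [126.8 237.  128.2 238.5] yawedges [ -68.2 -157.4  112.4   22.3]
tall scene [ 589.5 -300.2   70. ] [54.  38.7 53.4 39.5] yawedges [ -66.9 -154.9  114.    25.8]
tall side [ 591.3 -292.7   70. ] [54.9 38.2 53.6 37.7] yawedges [ -67.1 -160.1  112.4   21.7]
short scene [ 496.5 -335.9   46. ] [54.9 40.4 53.6 40.7] yawedges [ -67.2 -159.5  113.2   22.3]
short side [ 499.9 -330.1   46. ] [54.8 37.9 52.6 39.2] yawedges [ -69.4 -161.5  112.1   21.8]
tall [ 593.2 -302.9   64.7] [65.2 65.6 64.7 63.3] 0.7341506300245726
short [ 500.4 -339.7   40.3] [40.3 42.3 39.8 38.9] 0.314618992512095
boards [ 547.6 -321.3   26.8] [25.4 26.8 27.8 27.1] 0.4999935435515681
```

View pics/tr1.png

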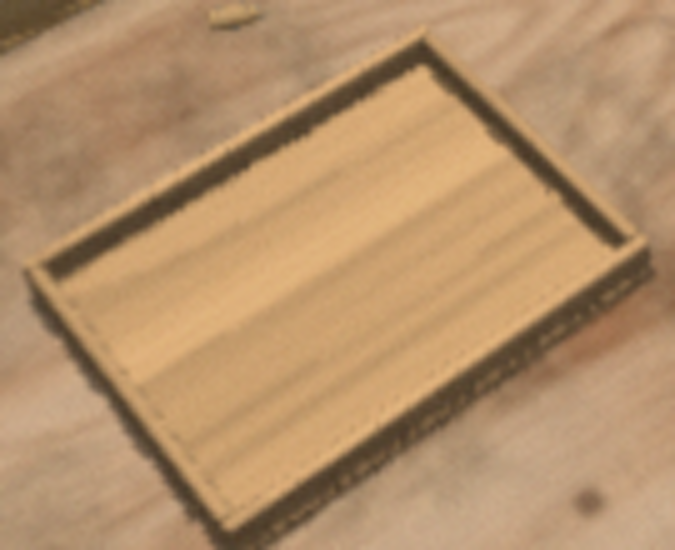

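View pics/tr2.png

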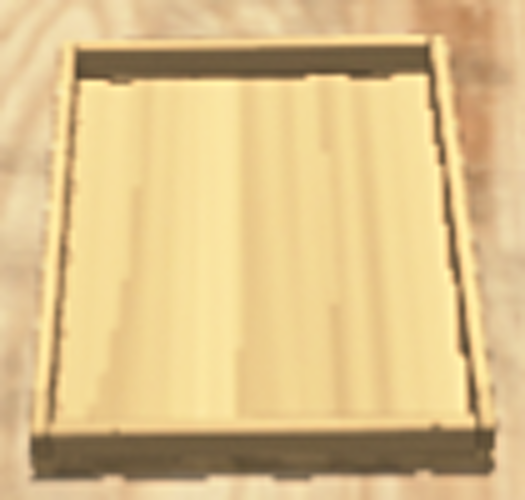

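```bash
python3 - <<'E'
from h import *
T=[("scene",np.array([(425,30),(645,243),(230,527),(32,268)])/5+[120,235]),("side",np.array([(440,38),(490,432),(35,435),(68,45)])/5+[235,260])]
for n,uv in T:
    P=ray(n,uv,22);d=np.roll(P,-1,0)-P
    print(n,P.round(0)[:,:2].tolist(),P.mean(0).round(1),np.linalg.norm(d[:,:2],axis=1).round(1),np.degrees(np.arctan2(d[:,1],d[:,0])).round(1))
print("jar lid side@?",ray("side",[(170,172)],110),ray("scene",[(211,125)],110))
E
python3 -m handwheel '[[85,0,0,0,0,0,0.125],[85,0,0,0,0,0,0.125],[85,0,0,0,0,0,0.125],[85,0,0,0,0,0,0.125],[85,0,0,0,0,0,0.125],[85,0,0,0,0,0,0.125],[85,0,0,0,0,0,0.125],[85,0,0,0,0,0,0.125],[85,0,0,0,0,0,0.125],[85,0,0,0,0,0,0.125]]' 30
```

```text
scene [[579.0, -101.0], [434.0, -109.0], [425.0, 66.0], [567.0, 74.0]] [501.1 -17.7  22. ] [145.1 174.9 141.9 174.8] [-176.7   93.     3.2  -85.9]
side [[437.0, -103.0], [427.0, 74.0], [571.0, 81.0], [581.0, -95.0]] [504.1 -10.7  22. ] [177.7 144.3 175.9 144.2] [  93.     2.7  -87.  -176.6]
jar lid side@? [[ 780.51824317 -311.09516178  110.        ]] [[ 820.8309778 -275.5780963  110.       ]]
clock: 0.98
ee_pos: [252.6, 513.4, 237.5]
tcp_rot: [0.997, -0.072, -0.002, 0.004]
ft_force: [0.6, 0.3, -0.2]
finger_gap: 85.4
```

```bash
python3 -m handwheel '[[85,0,0,0,0,0,0.125],[85,0,0,0,0,0,0.125],[85,0,0,0,0,0,0.125],[85,0,0,0,0,0,0.125],[85,0,0,0,0,0,0.125],[85,0,0,0,0,0,0.125],[85,0,0,0,0,0,0.125],[85,0,0,0,0,0,0.125],[85,0,0,0,0,0,0.03]]'
cat >> h.py <<'E'
def goal(p,deg=None):
    "tool-frame shift and yaw/tilt correction to world point p with tool down, x at deg"
    s=r.read_state();Rt=R.from_quat(s["tcp_rot"]);d=np.array(p)-s["ee_pos"]
    t=Rt.inv().apply(d)
    a=np.radians(deg);X=np.array([np.cos(a),np.sin(a),0]);Z=np.array([0,0,-1.]);G=R.from_matrix(np.c_[X,np.cross(Z,X),Z])
    print("pos",np.round(s["ee_pos"],1),"shift",t.round(1),"n",(np.linalg.norm(t)/41.7).round(1),"rv",(Rt.inv()*G).as_rotvec().round(3),"F",np.round(s["ft_force"],1),"gap",round(s["finger_gap"],1),"t",s["clock"])
E
python3 -c "
from h import *
goal([590,-297,220],-67.5)"
```

```text
clock: 1.73
ee_pos: [251.3, 511.5, 233.8]
tcp_rot: [0.832, -0.555, 0.0, 0.009]
ft_force: [0.1, 0.2, -0.0]
finger_gap: 85.0
pos [251.3 511.5 233.8] shift [876.4  -3.6  22.4] n 21.0 rv [ 0.014 -0.01   0.   ] F [ 0.1  0.2 -0. ] gap 85.0 t 1.7333
```

```bash
python3 -m handwheel '[[85,40,0,0,0,0,0],[85,40,0,0,0,0,0],[85,40,0,0,0,0,0],[85,40,0,0,0,0,0],[85,40,0,0,0,0,0],[85,40,0,0,0,0,0],[85,40,0,0,0,0,0],[85,40,0,0,0,0,0],[85,40,0,0,0,0,0],[85,40,0,0,0,0,0]]'
python3 -c "
from h import *
goal([590,-297,220],-67.5)"
```

```text
clock: 2.57
ee_pos: [406.6, 135.2, 233.2]
tcp_rot: [0.836, -0.549, -0.002, 0.008]
ft_force: [1.1, 0.6, 0.4]
finger_gap: 84.9
pos [406.6 135.2 233.2] shift [469.4   2.8  16.2] n 11.3 rv [ 0.016 -0.007  0.015] F [1.1 0.6 0.4] gap 84.9 t 2.5667
```

```bash
python3 -m handwheel '[[85,40,0,1,0.008,0,0.01],[85,40,0,1,0.008,0,0.01],[85,40,0,0,0,0,0],[85,40,0,0,0,0,0],[85,40,0,0,0,0,0],[85,40,0,0,0,0,0],[85,40,0,0,0,0,0],[85,40,0,0,0,0,0],[85,40,0,0,0,0,0],[85,40,0,0,0,0,0]]'
python3 -c "
from h import *
goal([590,-297,220],-67.5)"
```

```text
clock: 3.4
ee_pos: [558.5, -252.9, 232.3]
tcp_rot: [0.829, -0.56, 0.002, 0.0]
ft_force: [0.4, 1.2, 0.8]
finger_gap: 85.0
pos [ 558.5 -252.9  232.3] shift [ 52.6 -12.8  12.6] n 1.3 rv [-0.002 -0.004 -0.01 ] F [0.4 1.2 0.8] gap 85.0 t 3.4
```

```bash
python3 -m handwheel '[[85,28,-7,7,0,0,-0.01],[85,25,-6,7,0,0,0],[85,0,0,0,0,0,0],[85,0,0,0,0,0,0]]'
python3 - <<'E'
from h import *
goal([590,-297,220],-67.5)
s=r.read_state();im=vision.grab_frame("wrist");np.savez("w1.npz",p=s["ee_pos"],q=s["tcp_rot"]);cv2.imwrite("pics/wrist1.png",im[:,:,::-1])
E
```

```text
clock: 3.73
ee_pos: [593.4, -310.2, 214.6]
tcp_rot: [0.829, -0.559, 0.003, 0.002]
ft_force: [0.2, 0.6, -0.8]
finger_gap: 85.1
pos [ 593.4 -310.2  214.6] shift [-13.4  -1.8  -5.5] n 0.4 rv [-0.001 -0.007 -0.009] F [ 0.2  0.6 -0.8] gap 85.1 t 3.7333
```

View pics/wrist1.png

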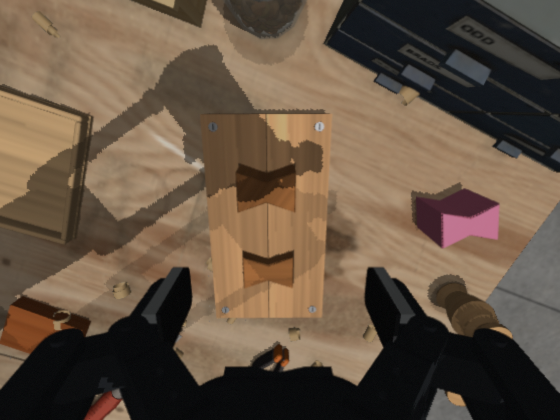

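The wrist view shows the tall key at (266,186), the short key at (268,267) and the pink one at (460,215). I'll zoom in to get the corners.

Run:
```python
from h import *
im=cv2.imread("pics/wrist1.png")[100:325,190:345];cv2.imwrite("pics/w1c.png",cv2.resize(im[0:125],None,fx=5,fy=4.8,interpolation=2))
cv2.imwrite("pics/w1d.png",cv2.resize(im[125:],None,fx=5,fy=5,interpolation=2))
```

```text
(no output)
```

View pics/w1c.png

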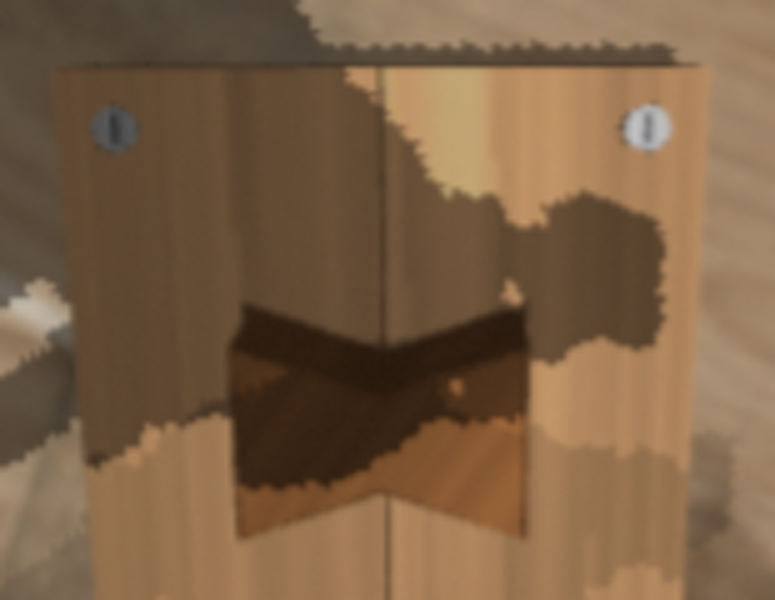

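View pics/w1d.png

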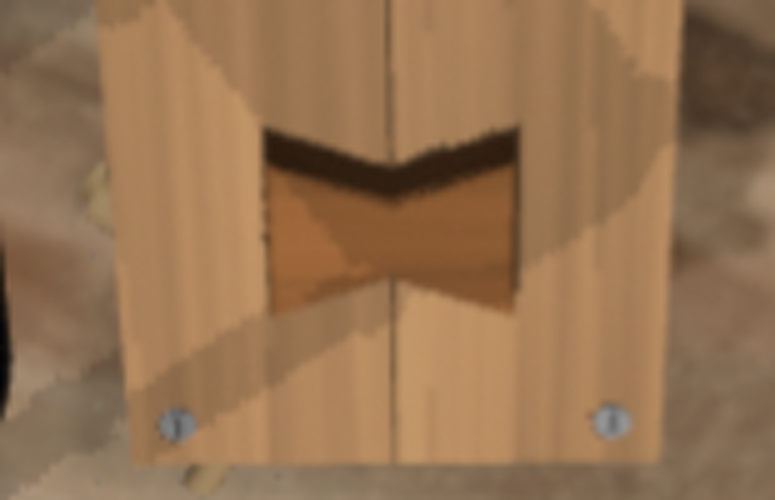

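```bash
cat >> h.py <<'E'
def wray(p,q,uv,z):
    c=vision.get_calibration("wrist");M=np.array(c["mount"])
    u=cv2.undistortPoints(np.array(uv,float)[:,None],np.array(c["intrinsics"]),np.array(c["dist"]))[:,0]
    Rt=R.from_quat(q);d=Rt.apply(np.c_[u,np.ones(len(u))]@M[:3,:3].T);o=Rt.apply(M[:3,3])+p
    return o+d*((z-o[2])/d[:,2])[:,None]
E
python3 - <<'E'
from h import *
w=np.load("w1.npz");p,q=w["p"],w["q"];print(p)
f1=lambda a:np.array(a)/[5,4.8]+[190,100]
f2=lambda a:np.array(a)/5+[190,225]
for n,uv,z in(("tall",f1([(230,347),(527,340),(524,538),(240,538)]),70),("short",f2([(268,165),(518,163),(514,314),(272,316)]),46),("boards",np.r_[f1([(55,67),(708,66)]),f2([(660,463),(135,465)])],32)):
    P=wray(p,q,uv,z);d=np.roll(P,-1,0)-P
    print(n,P.mean(0).round(1),np.linalg.norm(d[:,:2],axis=1).round(1),np.degrees(np.arctan2(d[:,1],d[:,0])).round(1))
goal([590,-297,220],-67.5)
E
```

```text
[ 593.36032968 -310.18146954  214.6041113 ]
tall [ 593.4 -299.2   70. ] [54.7 40.2 54.6 38.8] [ -66.6 -157.7  111.9   22.3]
short [ 500.3 -337.9   46. ] [55.  38.4 55.2 38.4] [ -67.7 -158.4  112.3   21.4]
boards [ 546.2 -319.    32. ] [128.5 241.1 129.7 240.7] [ -67.9 -157.6  112.    22.1]
pos [ 593.2 -310.2  214.3] shift [-13.4  -2.   -5.8] n 0.4 rv [-0.    -0.007 -0.008] F [ 0.9 -0.7 -0.2] gap 84.9 t 3.7833
```

```bash
python3 -m handwheel '[[85,-5,0,20,0,-0.007,-0.005],[85,-5,0,25,0,0,0],[85,0,0,25,0,0,0],[85,0,0,20,0,0,0],[85,0,0,0,0,0,0]]'
python3 - <<'E'
from h import *
goal([592.9,-299.3,49],-67.8)
s=r.read_state();im=vision.grab_frame("wrist");np.savez("w2.npz",p=s["ee_pos"],q=s["tcp_rot"]);cv2.imwrite("pics/wrist2.png",im[:,:,::-1])
E
```

```text
clock: 4.2
ee_pos: [588.4, -295.9, 125.1]
tcp_rot: [0.832, -0.556, 0.002, -0.001]
ft_force: [-0.6, 1.1, -1.3]
finger_gap: 84.9
pos [ 588.4 -295.9  125.1] shift [ 4.8 -2.6 76.1] n 1.8 rv [-0.003 -0.002  0.005] F [-0.6  1.1 -1.3] gap 84.9 t 4.2
```

View pics/wrist2.png

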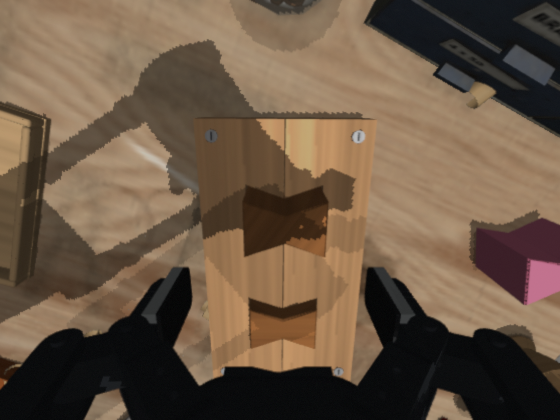

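The tall key's top is at about (285,223) in the wrist view, roughly between the fingers. I'll refine the measurement from here.

Run:
```python
im=__import__("cv2").imread("pics/wrist2.png")[170:270,225:345]
import cv2;cv2.imwrite("pics/w2c.png",cv2.convertScaleAbs(cv2.resize(im,None,fx=6,fy=6,interpolation=2),alpha=1.6))
```

```text
(no output)
```

View pics/w2c.png

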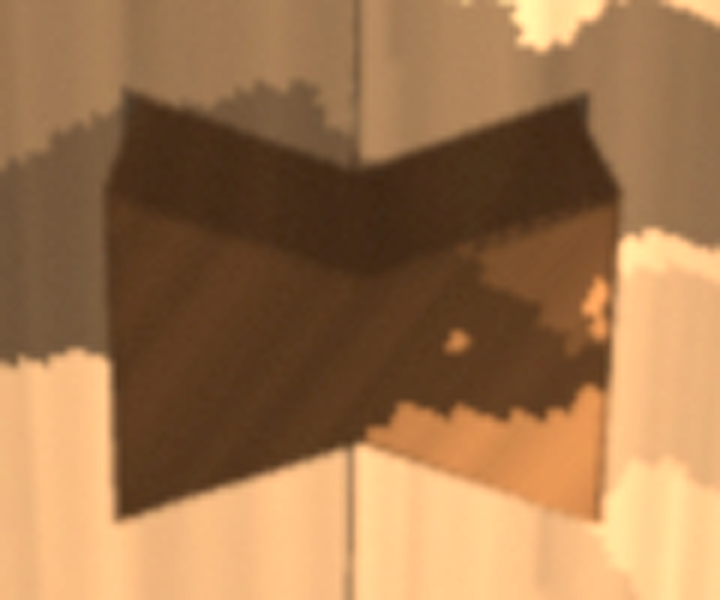

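Run:
```python
from h import *
w=np.load("w2.npz");p,q=w["p"],w["q"]
uv=np.array([(106,188),(620,195),(602,520),(117,518)])/6+[225,170]
P=wray(p,q,uv,70);d=np.roll(P,-1,0)-P
print(P.mean(0).round(1),np.linalg.norm(d[:,:2],axis=1).round(1),np.degrees(np.arctan2(d[:,1],d[:,0])).round(1))
m=P.mean(0);goal([m[0],m[1],49],-67.8)
```

```text
[ 593.3 -299.2   70. ] [55.2 38.8 55.3 39.4] [ -68.3 -157.5  112.2   22.3]
pos [ 589.2 -296.3  127.1] shift [ 4.  -2.3 78.1] n 1.9 rv [-0.005 -0.004  0.005] F [ 0.8  0.9 -0.1] gap 85.2 t 4.25
```

```bash
python3 -m handwheel '[[85,4,-2.3,10,0,0,0.004],[85,0,0,0,0,0,0]]'; python3 -c "
from h import *
goal([593.3,-299.2,49],-67.8)"
```

```text
clock: 4.42
ee_pos: [594.0, -298.4, 119.5]
tcp_rot: [0.831, -0.557, 0.005, -0.001]
ft_force: [-1.0, 0.1, -0.9]
finger_gap: 85.0
pos [ 594.  -298.4  119.5] shift [-0.   1.4 70.5] n 1.7 rv [-0.007 -0.007  0.003] F [-1.   0.1 -0.9] gap 85.0 t 4.4167
```

```bash
python3 -m handwheel '[[85,0,0.7,15,-0.006,-0.006,0.002],[85,0,0,15,0,0,0],[85,0,0,15,0,0,0],[85,0,0,12,0,0,0],[85,0,0,0,0,0,0]]'; python3 -c "
from h import *
goal([593.3,-299.2,49],-67.8)"
```

```text
clock: 4.83
ee_pos: [597.9, -301.0, 64.6]
tcp_rot: [0.83, -0.557, 0.006, -0.0]
ft_force: [-0.9, -0.0, -0.1]
finger_gap: 85.2
pos [ 597.9 -301.    64.6] shift [-3.5  3.7 15.6] n 0.4 rv [-0.007 -0.011  0.001] F [-0.9 -0.  -0.1] gap 85.2 t 4.8333
```

```bash
python3 -m handwheel '[[85,-2,2,5,-0.006,-0.01,0],[85,-1,1,5,-0.003,-0.004,0],[85,0,0,4,0,0,0],[85,0,0,0,0,0,0]]'; python3 -c "
from h import *
goal([593.3,-299.2,49],-67.8)"
```

```text
clock: 5.17
ee_pos: [594.9, -300.1, 50.7]
tcp_rot: [0.83, -0.558, -0.002, -0.0]
ft_force: [0.1, -0.9, -0.1]
finger_gap: 85.2
pos [ 594.9 -300.1   50.7] shift [-1.4  1.1  1.7] n 0.1 rv [0.001 0.003 0.001] F [ 0.1 -0.9 -0.1] gap 85.2 t 5.1667
```

Next, a small correction, then a look before closing.

```bash
python3 -m handwheel '[[85,-1.2,1,2,0,0.003,0],[85,0,0,0,0,0,0],[75,0,0,0,0,0,0]]' 30
python3 - <<'E'
from h import *
goal([593.3,-299.2,49],-67.8)
for n in("wrist","side"):
    im=vision.grab_frame(n)[:,:,::-1]
    cv2.imwrite(f"pics/{n}3.png",im if n=="wrist" else cv2.resize(im[120:250,180:370],None,fx=4,fy=4,interpolation=2))
E
```

```text
clock: 5.42
ee_pos: [594.0, -299.9, 49.5]
tcp_rot: [0.83, -0.558, 0.001, 0.001]
ft_force: [0.7, -0.6, -0.5]
finger_gap: 75.6
pos [ 594.  -299.9   49.5] shift [-0.9  0.4  0.5] n 0.0 rv [ 0.    -0.002  0.   ] F [ 0.7 -0.6 -0.5] gap 75.6 t 5.4167
```

View pics/wrist3.png

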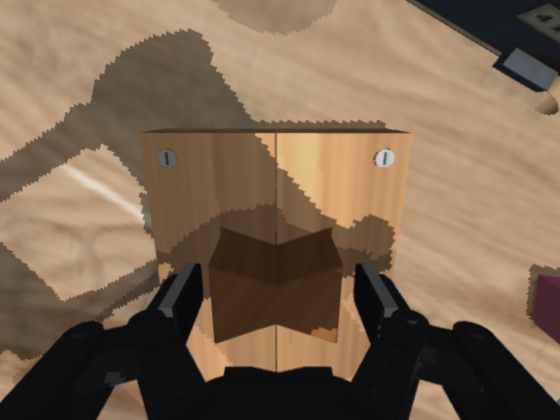

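View pics/side3.png

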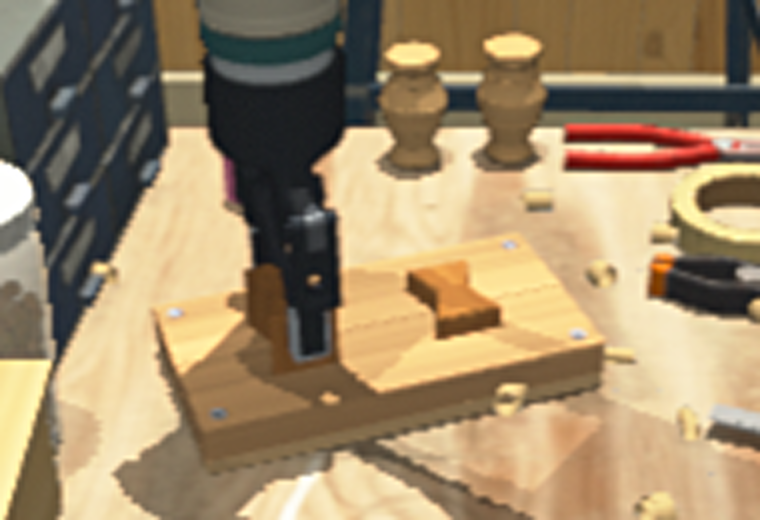

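In the wrist view the key spans x of about 210–342 and the pads sit at about 203 and 356. It is centred to within about 1.5 mm. The side view shows the finger on the end face, clear of the boards. Nudging, then closing.

```bash
python3 -m handwheel '[[70,-1.2,0.4,0.5,0,0,0],[62,0,0,0,0,0,0],[50,0,0,0,0,0,0],[50,0,0,0,0,0,0],[50,0,0,0,0,0,0],[50,0,0,0,0,0,0]]' 40; python3 -c "
from h import *
goal([593.3,-299.2,49],-67.8)"
```

```text
clock: 6.02
ee_pos: [593.6, -298.9, 50.1]
tcp_rot: [0.83, -0.558, 0.002, 0.001]
ft_force: [-0.5, 1.2, -1.0]
finger_gap: 55.7
pos [ 593.6 -298.9   50.1] shift [0.1 0.3 1.1] n 0.0 rv [-0.001 -0.004  0.   ] F [-0.5  1.2 -1. ] gap 55.7 t 6.0167
```

```bash
python3 -m handwheel '[[45,0,0,-3,0,0,0],[45,0,0,-4,0,0,0],[45,0,0,-5,0,0,0],[45,0,0,0,0,0,0]]'; python3 -c "
from h import *
goal([593.3,-299.2,100],-67.8)"
```

```text
clock: 6.35
ee_pos: [593.1, -298.6, 62.4]
tcp_rot: [0.83, -0.558, 0.001, 0.001]
ft_force: [0.1, -0.2, -0.5]
finger_gap: 55.4
pos [ 593.1 -298.6   62.4] shift [  0.7   0.  -37.6] n 0.9 rv [ 0.    -0.002  0.001] F [ 0.1 -0.2 -0.5] gap 55.4 t 6.35
```

```bash
python3 -m handwheel '[[45,0.3,0,-6,0,0,0],[45,0.3,0,-7,0,0,0],[45,0,0,-7,0,0,0],[45,0,0,-8,0,0,0],[45,0,0,-8,0,0,0],[45,0,0,-8,0,0,0],[45,0,0,0,0,0,0]]'
python3 - <<'E'
from h import *
goal([593.3,-299.2,100],-67.8)
for n in("wrist","side"):
    im=vision.grab_frame(n)[:,:,::-1]
    cv2.imwrite(f"pics/{n}4.png",im if n=="wrist" else cv2.resize(im[120:250,180:370],None,fx=4,fy=4,interpolation=2))
E
```

```text
clock: 6.93
ee_pos: [593.9, -299.5, 112.6]
tcp_rot: [0.83, -0.558, 0.002, 0.001]
ft_force: [0.4, 0.4, -0.1]
finger_gap: 55.7
pos [ 593.9 -299.5  112.6] shift [-0.6  0.4 12.6] n 0.3 rv [-0.001 -0.004  0.   ] F [ 0.4  0.4 -0.1] gap 55.7 t 6.9333
```

View pics/wrist4.png

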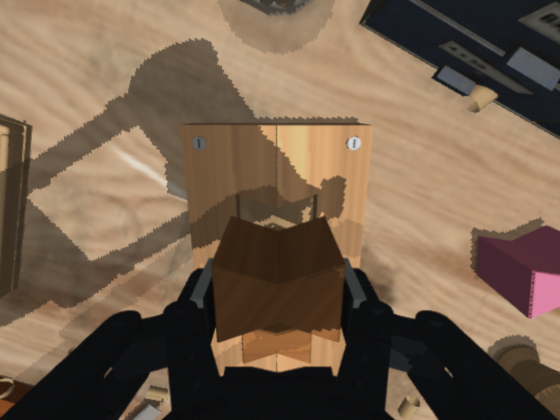

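View pics/side4.png

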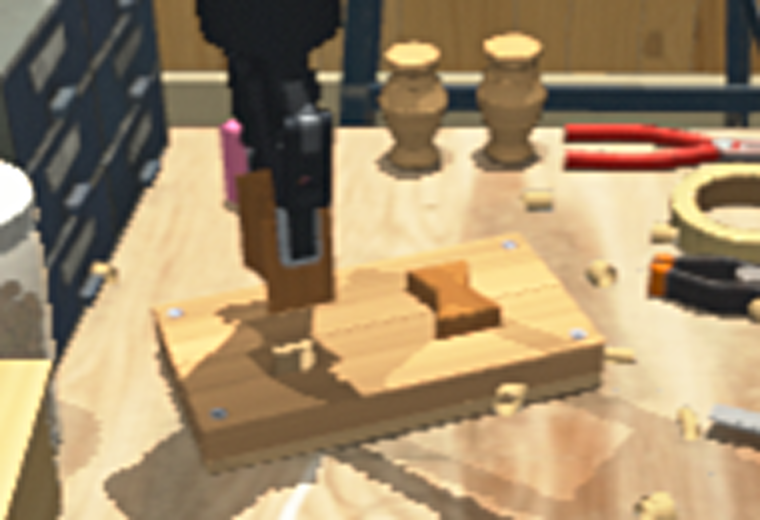

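The key is out and upright. Its foot is about 40 mm above the boards, and the short key is still seated. Moving to the tray at about (503,-14).

```bash
python3 -m handwheel '[[45,-10,-1,-4,0,0,0],[45,-18,-2,-4,0,0,0],[45,-25,-2,-2,0,0,0],[45,-30,-2,0,0,0,0],[45,-30,-2,0,0,0,0],[45,-30,-2,0,0,0,0],[45,-30,-2,0,0,0,0],[45,-30,-2,0,0,0,0],[45,-25,-2,0,0,0,0],[45,-15,-2,0,0,0,0]]'; python3 -c "
from h import *
goal([503,-14,110],-67.8)"
```

```text
clock: 7.87
ee_pos: [506.1, -48.2, 118.6]
tcp_rot: [0.829, -0.56, -0.005, 0.0]
ft_force: [-0.1, 0.3, -0.9]
finger_gap: 55.2
pos [506.1 -48.2 118.6] shift [-32.8 -10.    8.8] n 0.8 rv [ 0.006  0.008 -0.005] F [-0.1  0.3 -0.9] gap 55.2 t 7.8667
```

```bash
python3 -m handwheel '[[45,-10,-4,3,0.004,0.005,-0.003],[45,-8,-4,6,0.003,0.004,0],[45,-4,-2,8,0,0,0],[45,0,0,10,0,0,0],[45,0,0,10,0,0,0],[45,0,0,0,0,0,0]]'
python3 - <<'E'
from h import *
goal([503,-14,46],-67.8)
for n in("wrist","side"):
    im=vision.grab_frame(n)[:,:,::-1]
    cv2.imwrite(f"pics/{n}5.png",im if n=="wrist" else cv2.resize(im[160:360,200:390],None,fx=3,fy=3,interpolation=2))
E
```

```text
clock: 8.37
ee_pos: [498.7, -12.7, 79.4]
tcp_rot: [0.832, -0.555, -0.002, -0.0]
ft_force: [-0.4, 0.6, -0.8]
finger_gap: 55.7
pos [498.7 -12.7  79.4] shift [ 3.  -3.6 33.4] n 0.8 rv [0.003 0.004 0.006] F [-0.4  0.6 -0.8] gap 55.7 t 8.3667
```

View pics/wrist5.png

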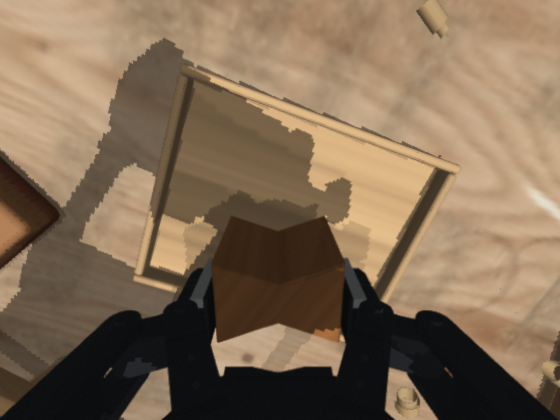

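View pics/side5.png

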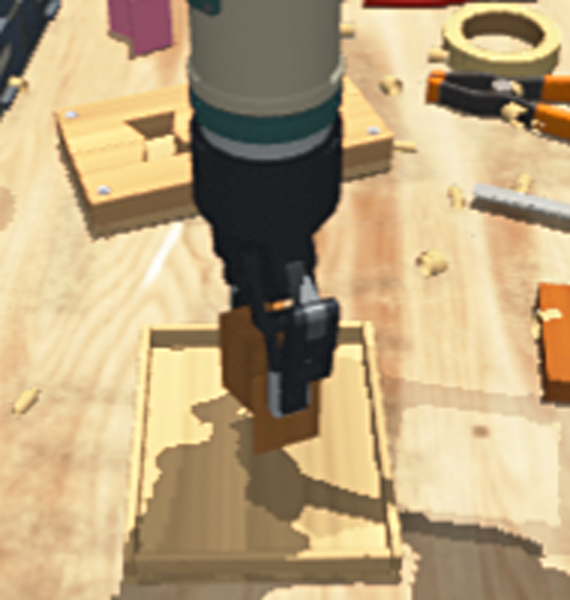

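The key is over the middle of the tray and upright. Lowering it gently.

```bash
python3 -m handwheel '[[45,1,-1,7,0.002,0.003,0.003],[45,1,-1,7,0,0,0],[45,0,-1,6,0,0,0],[45,0,0,4,0,0,0],[45,0,0,2,0,0,0],[45,0,0,0,0,0,0]]'; python3 -c "
from h import *
goal([503,-14,46],-67.8)"
```

```text
clock: 8.97
ee_pos: [505.7, -15.4, 53.0]
tcp_rot: [0.83, -0.558, 0.002, -0.001]
ft_force: [0.7, 0.5, 0.3]
finger_gap: 55.3
pos [505.7 -15.4  53. ] shift [-2.3  2.   7. ] n 0.2 rv [-0.004 -0.003  0.001] F [0.7 0.5 0.3] gap 55.3 t 8.9667
```

```bash
python3 -m handwheel '[[45,0,0,2,-0.003,-0.002,0],[45,0,0,2,0,0,0],[45,0,0,1.5,0,0,0],[45,0,0,0,0,0,0]]'; python3 -c "
from h import *
goal([503,-14,46],-67.8)"
```

```text
clock: 9.3
ee_pos: [506.0, -15.6, 47.1]
tcp_rot: [0.83, -0.558, 0.001, -0.0]
ft_force: [-0.8, 0.0, -0.9]
finger_gap: 55.5
pos [506.  -15.6  47.1] shift [-2.6  2.1  1.1] n 0.1 rv [-0.001 -0.001  0.   ] F [-0.8  0.  -0.9] gap 55.5 t 9.3
```

```bash
for i in 1 2 ; do python3 -m handwheel '[[45,0,0,1,0,0,0],[45,0,0,0,0,0,0]]';done
python3 - <<'E'
from h import *
goal([503,-14,46],-67.8)
im=vision.grab_frame("side")[:,:,::-1];cv2.imwrite("pics/side6.png",cv2.resize(im[230:360,220:350],None,fx=4.5,fy=4.5,interpolation=2))
E
```

```text
clock: 9.47
ee_pos: [506.1, -15.6, 46.1]
tcp_rot: [0.83, -0.558, 0.001, -0.0]
ft_force: [0.2, 0.1, -0.7]
finger_gap: 55.2
clock: 9.63
ee_pos: [506.5, -15.6, 46.0]
tcp_rot: [0.83, -0.558, 0.001, -0.001]
ft_force: [-0.2, 0.0, -1.6]
finger_gap: 55.7
pos [506.5 -15.6  46. ] shift [-2.8  2.7  0. ] n 0.1 rv [-0.003 -0.001  0.   ] F [-0.2  0.  -1.6] gap 55.7 t 9.6333
```

View pics/side6.png

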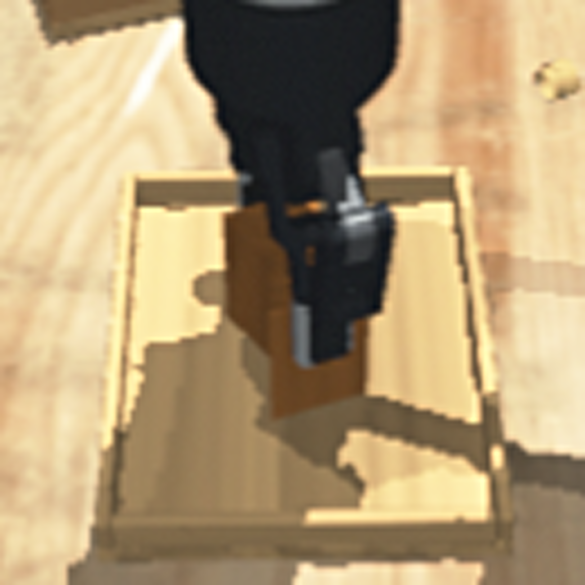

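```bash
python3 -m handwheel '[[45,0,0,1,0,0,0],[45,0,0,0,0,0,0]]'; python3 -m handwheel '[[45,0,0,1,0,0,0],[45,0,0,0,0,0,0]]'
```

```text
clock: 9.85
ee_pos: [506.9, -15.6, 46.0]
tcp_rot: [0.83, -0.558, 0.002, -0.001]
ft_force: [0.6, -0.2, -0.6]
finger_gap: 55.3
clock: 10.02
ee_pos: [507.3, -15.5, 45.9]
tcp_rot: [0.83, -0.558, 0.002, -0.001]
ft_force: [0.1, 0.6, -0.8]
finger_gap: 55.3
```

z stopped at 46, which is exactly where the foot should meet the tray floor (50.1 − 4). Releasing gently.

```bash
python3 -m handwheel '[[58,0,0,0,0,0,0],[60,0,0,0,0,0,0],[66,0,0,0,0,0,0],[74,0,0,0,0,0,0],[85,0,0,0,0,0,0],[85,0,0,0,0,0,0]]'
python3 - <<'E'
from h import *
for n in("wrist","side"):
    im=vision.grab_frame(n)[:,:,::-1]
    cv2.imwrite(f"pics/{n}7.png",im if n=="wrist" else cv2.resize(im[230:360,220:350],None,fx=4.5,fy=4.5,interpolation=2))
E
```

```text
clock: 10.52
ee_pos: [507.3, -15.6, 45.1]
tcp_rot: [0.83, -0.558, 0.002, -0.001]
ft_force: [0.2, 0.1, 0.3]
finger_gap: 85.0
```

View pics/wrist7.png

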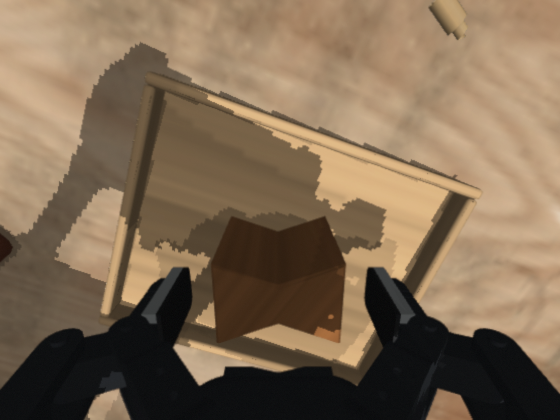

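View pics/side7.png

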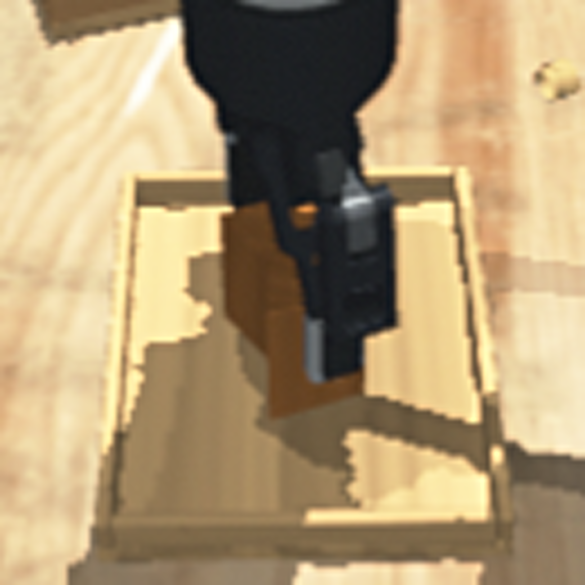

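The wrist view shows the key upright at about (278,280), with gaps to the pads on both sides. Retreating straight up.

```bash
python3 -m handwheel '[[85,0,0,-8,0,0,0],[85,0,0,-15,0,0,0],[85,0,0,-25,0,0,0],[85,0,0,-30,0,0,0],[85,0,0,-30,0,0,0],[85,0,0,-30,0,0,0],[85,0,0,-15,0,0,0],[85,0,0,0,0,0,0],[85,0,0,0,0,0,0]]'
python3 - <<'E'
from h import *
for n in("wrist","scene"):
    cv2.imwrite(f"pics/{n}8.png",vision.grab_frame(n)[:,:,::-1])
s=r.read_state();np.savez("w8.npz",p=s["ee_pos"],q=s["tcp_rot"])
E
```

```text
clock: 11.37
ee_pos: [505.2, -15.3, 208.1]
tcp_rot: [0.83, -0.558, 0.001, -0.001]
ft_force: [1.2, -0.1, -0.0]
finger_gap: 85.1
```

View pics/wrist8.png

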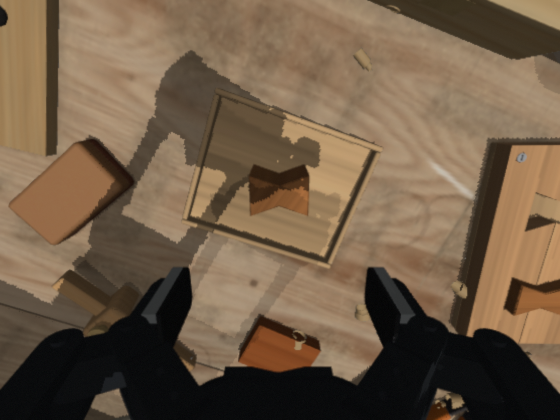

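View pics/scene8.png

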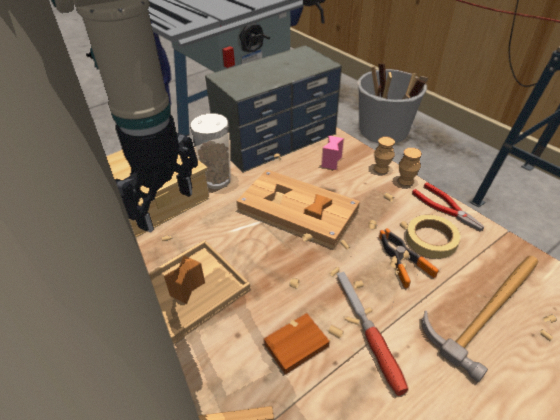

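The scene view shows the key upright in the tray at (185,280). The short key is unchanged at (318,207), and the pink one is untouched at (333,153). In the wrist view the key at (279,190) is near the tray's centre. Handing in.

Run:
```python
from rig import r,order
s=r.read_state();print(s["clock"],abs(max(s["joint_vel"],key=abs)))
print(order.finish_job())
```

```text
11.4667 0.02268573345234243
the job is handed in; nothing more can be done
None
```

I lifted the taller brown key straight up out of its socket, set it down upright near the middle of the tray and let go. The arm then went up clear of it, and I handed the job in at about 11.5 s.

- **Last checks:** After the release, the wrist and scene pictures show the tall key standing upright inside the tray. The short key is at the same pixels as at the start, and the pink look-alike is untouched.
- **Disagreement in the measurements:** The scene and side cameras differed by about 6–8 mm in y, so I used the wrist camera to position the grasp. Its two readings agreed within 0.5 mm.
- **Weak touchdown reading:** The force sensor gave no clear signal when the key reached the tray floor. I judged contact from the tool stopping at 46 mm, the height where the foot should meet the floor.
- **Not measured:** I judged the final position and uprightness by eye. I did not calculate them from the last pictures.

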